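Thread the alignment rod through both bushings and hold it

TASK

Pluck the tall blue alignment rod straight out of its pocket in the wooden parts block and thread it from above down through the upper and then the lower brass bushing of the green stand, so that I can tighten the stand's clamp screws on it. Finish while still holding the rod there, still and upright, with its foot sticking out below the lower bushing about half-way down to the base plate and not resting on it. Leave the steel pin and the sleeve in their pockets and do not knock over the oil bottle.

Things in the scene. Friction and masses are not known exactly. Their poses are not given: they have to be found in the camera images.
- rod_mid (a point): centre of the blue round plastic alignment rod, 108 mm long, 21 mm thick, about 60 g (it looks slimmer below its collar, but fits and grips as 21 mm). It stands in a pocket of the parts block, foot 8 mm and top 116 mm above the bench. z points up along it. Grip it in its top 25 mm: when threaded, about 48 mm stand out above the upper bushing
- rod_foot (a point): centre of the rod's flat foot, 54 mm below rod_mid along the rod; same axes
- guide_rod: the same blue rod as a whole; its origin is at the foot
- stand: fixed alignment stand: steel base plate 110 x 100 mm, its top 12 mm above the bench; green column on its +x side with two level green arms, 64 mm wide, one above the other, each with a brass bushing. Its highest part is the upper bushing's mouth, 88 mm up. Origin: underside of the base plate, on the common upright axis of the bushings; z up
- upper_mouth (a point): centre of the upper bushing's mouth at its top face, 88 mm above the bench; z up. The bushing is open at both ends, 14 mm long (74 to 88 mm up), 40 mm wide outside, bore 23.4 mm, with a flared mouth 4 mm deep and 31.4 mm wide
- lower_mouth (a point): centre of the lower bushing's mouth at its top face, 56 mm above the bench, straight below upper_mouth; z up. Same shape as the upper bushing, 42 to 56 mm up. Half-way from its underside to the base plate is 27 mm above the bench
- tray: fixed wooden parts block, 100 (x) x 150 (y) x 34 mm, with six pockets 27 mm wide and 26 mm deep in two rows along y (x = -24 and 24 mm; y = -48, 0, 48 mm). Origin: centre of its underside; z up. The rod, the pin and the sleeve stand in three of the pockets, the others are empty
- pin_mid (a point): centre of the bright steel pin, 18 mm thick and 46 mm high, standing in a pocket of the block; to be left there
- sleeve_mid (a point): centre of the steel sleeve, 24 mm thick and 52 mm high, standing in a pocket of the block; to be left there
- bottle_mid (a point): half-way up the red oil bottle with the long blue spout, 68 mm thick and 270 mm high, standing loose on the bench; z up along the bottle; to be left standing

How it is judged (in metres and radians):
On the way, in this order (a step that is already met when the one before it is completed fails the run):
1. the rod is held in the fingers with its foot clear above the parts block (z of rod_foot in the frame of tray above 0.044 m and contact force between guide_rod and the fingers above 2 N), for 0.1 s.
2. the rod's foot has passed into the upper bushing and is not yet in the lower one (z of rod_foot in the frame of stand between 0.052 and 0.082 m and horizontal distance between rod_foot and upper_mouth below 0.004 m and contact force between guide_rod and the fingers above 2 N), for 0.05 s.
At the end, for the whole second after the job is handed in: the rod is upright (within 0.08 rad) and still, on the axis of both bushings (within 4 mm), gripped by the fingers (over 2 N), its foot at least 4 mm below the lower bushing's underside and at least 5 mm above the base plate (z of rod_foot in the frame of stand between 0.017 and 0.038 m and horizontal distance between each of rod_foot, rod_mid and upper_mouth below 0.004 m and angle between the z axis of guide_rod and the z axis of stand, either way round below 0.08 rad and contact force between guide_rod and the fingers above 2 N and linear speed of guide_rod below 0.01 m/s); the arm keeps its last pose, push and grip.
It fails at once if the steel pin or the sleeve is moved by more than 20 mm (distance of any of pin_mid, sleeve_mid from where it was at the start of the episode above 0.02 m).
It fails at once if the oil bottle is knocked over (angle between bottle_mid's own z axis and vertical above 0.6 rad).
It also fails if it takes over 45 s, if anything falls off the work surface, if the arm or the gripper's body presses on something with over 40 N, if the wrist force passes 120 N, or if a joint passes its speed limit or range.

ROBOT

A 6-joint arm with a two-finger parallel gripper is mounted at the origin on a cart in front of the work surface, level with it; the furniture and walls round the work are solid. World frame = base frame: x ahead of the robot, y to its left, z up, the work surface at z = 0. Lengths are in m, angles in degrees, forces in N, time in s.
With the tool pointing down it reaches from about 0.25 to 0.725 m from the base axis. Payload 4 kg.
Tool frame: the origin (TCP) lies between the finger pads; the fingertips stand env.tip_extent ahead of it and the grasp point (between the pads) lies 5 mm behind it (env.tip_extent is the distance from the TCP to the fingertips, in m); z points along the fingers, y is the direction in which the jaws open and shut (so a half turn about z gives the same grasp; the last joint's range is limited). The gripper opens to 85 mm and grips with 20 to 120 N. Pads are 22 mm wide; open, the fingers measure 114 mm over their backs; the gripper's body (76 mm by 85 mm) begins 54 mm behind the grasp point. The pads swing forward as they close: fully open they stand 13 mm farther back than shut.
Start: joints at [63.999, 13.785, 0.286, 76.501, 0, 90], TCP at [0.219, 0.449, 0.245] pointing down, gripper open.
Joint ranges: [-155.79, 155.79], [-60.16, 107.12], [-62.33, 73.08], [-114, 123.19], [-81.49, 82.49], [-180, 180]. Speed limits (degrees/s): [159.86, 159.86, 180, 180, 180, 180].

INTERFACE

Orientations are given as [roll, pitch, yaw] about the fixed x, y, z axes, in that order (R = Rz(yaw) Ry(pitch) Rx(roll)).
In Python, from station import env, snapshot, workorder gives the robot as it stands.
- The arm moves only by the tool jog_arm, never from a script. Its argument "motion" is a list of rows, each an object of numbers: "x", "y", "z": the shift along the tool's x, y, z in cm; "rx", "ry", "rz": the turn, a rotation vector about the tool's x, y, z in rad; "grip": the opening, from 0 (shut) to 1 (fully open). A call has exactly 5 rows; each row is the pose to reach, as a shift and turn from the pose commanded when the call began, along the tool's axes at that moment; what a row does not reach only later rows make up. A row lasts 1/8 s, in which the tool goes at most 62.5 mm and 10.7 degrees, less where a joint would pass 70% of its speed; a pose out of reach is approached as far as the arm can. A call with a gripper value outside its range is refused whole. The fingers move at their own pace and stop on an object; "grip_force" is the grip in N (left out, the last holds). Time passes only in rows, so rows that repeat a pose let the fingers close, or fill a call up. It gives the time, the measured TCP pose, the force and the opening at its end, in the units of the state.
- env.state(): the state, without advancing time (a new reading comes with each control period).
- snapshot(name): name is "scene" or "top" or "wrist"; returns a dict with "image" (384x512x3 uint8, blue, green, red), "intrinsics" (3x3 intrinsics, pixels), "distortion" ([k1, k2, p1, p2, k3] as OpenCV has them; the pictures are not rectified), "pose" (4x4, takes a point from camera to world coordinates). Camera axes: x right, y up, looking along -z (the intrinsics and any distortion apply to the point x, -y, -z); pixel columns grow to the right and rows downward; lengths in m; the calibration is good to about 2 mm. A picture is of the moment at which its call begins. There is no depth.
- workorder.close_job(): hands the job in, once; it reports no verdict.
The state is a dict: "clock": time; "q": joint angles; "joint_vel": joint speeds; "joint_efforts": joint torques, N m; "tool_pos": TCP position; "tcp_rot": TCP orientation; "contact_force": force on the tool from outside, world axes, zero at the start; "moment": the same for the moment, N m; "finger_gap": finger opening in m.
Only numpy, scipy, OpenCV 4.12 (cv2) and the standard library are available. Lean on these libraries where they do the work, as an engineer would, in place of code of your own. Each camera call takes 0.05 s, during which the arm holds its last target.

## Working session

There is one attempt and no reset: what is moved stays moved. The work goes in short steps, Python scripts to look and compute and a tool call to move; the robot and the scene stay as the last step left them, time stands still between calls to the robot, and variables do not carry over. Pictures are saved under pics/ and viewed, and the job is handed in when it is done.

Besides the shell and the picture viewer there is one more tool, called by a JSON object that holds its "method" and its "body". jog_arm: Moves the arm, as the interface text tells. Its arguments: {"type":"object","properties":{"motion":{"type":"array"},"grip_force":{"type":"number"}},"required":["motion"]}

```bash
mkdir -p pics; ls; cat > h.py <<'E'
import numpy as np, cv2
from station import env, snapshot, workorder
def snap(n,f):
    s=snapshot(n); cv2.imwrite('pics/'+f+'.png',s['image']); np.savez('pics/'+f+'.npz',**{k:np.array(v) for k,v in s.items()}); return s
def load(f): return dict(np.load('pics/'+f+'.npz'))
def ray(s,uv):
    p=cv2.undistortPoints(np.array([[uv]],float),s['intrinsics'],np.array(s['distortion'],float))[0,0]
    d=s['pose'][:3,:3]@np.array([p[0],-p[1],-1.]); return s['pose'][:3,3],d
def onz(s,uv,z):
    o,d=ray(s,uv); return o+d*(z-o[2])/d[2]
def proj(s,P):
    T=np.linalg.inv(s['pose']); c=T[:3,:3]@np.array(P,float)+T[:3,3]
    return cv2.projectPoints(np.array([[c[0],-c[1],-c[2]]]),np.zeros(3),np.zeros(3),s['intrinsics'],np.array(s['distortion'],float))[0][0,0]
E
python3 - <<'E'
from h import *
print(env.state(),env.tip_extent)
for n in ['scene','top','wrist']:
    s=snap(n,n+'0'); print(n,s['pose'].round(3).tolist(),s['intrinsics'].round(1).tolist(),s['distortion'])
E
```

```text
pics
{'clock': 0.0, 'q': array([6.40003691e+01, 1.38321566e+01, 2.13766876e-01, 7.65003028e+01,
       1.13681586e-03, 8.99998749e+01]), 'joint_vel': array([ 0.07292396,  0.10383305, -0.0907258 ,  0.0575856 , -0.03737204,
        0.04942366]), 'joint_efforts': array([ 8.51767199e-04, -3.72316360e+01,  2.52407598e+01,  1.72038964e-02,
        1.97834756e-04,  1.77705680e-06]), 'tool_pos': array([0.21891758, 0.44886799, 0.24441363]), 'tcp_rot': array([-1.79881307e+02, -1.13707248e-03,  1.54000492e+02]), 'contact_force': array([ 0.17774915, -0.64971985,  1.32585233]), 'moment': array([ 0.01495929, -0.04660688, -0.01521448]), 'finger_gap': 0.0854703984936451} 0.014
scene [[0.812, 0.273, -0.516, 0.0], [-0.584, 0.379, -0.718, -0.821], [-0.0, 0.884, 0.467, 0.573], [0.0, 0.0, 0.0, 1.0]] [[388.3, 0.0, 250.7], [0.0, 388.3, 193.6], [0.0, 0.0, 1.0]] [-0.09781632  0.          0.          0.          0.        ]
top [[-0.015, 0.999, -0.042, 0.444], [-1.0, -0.015, 0.006, -0.124], [0.005, 0.042, 0.999, 1.357], [0.0, 0.0, 0.0, 1.0]] [[461.9, 0.0, 256.6], [0.0, 461.9, 191.6], [0.0, 0.0, 1.0]] [-0.09506649  0.          0.          0.          0.        ]
wrist [[0.437, -0.853, -0.286, 0.144], [0.899, 0.414, 0.142, 0.485], [-0.003, -0.319, 0.948, 0.373], [0.0, 0.0, 0.0, 1.0]] [[279.2, 0.0, 257.0], [0.0, 279.2, 188.8], [0.0, 0.0, 1.0]] [-0.0269998  0.         0.         0.         0.       ]
```

View pics/scene0.png

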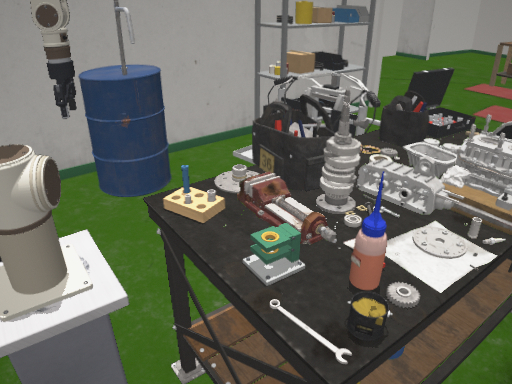

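View pics/top0.png

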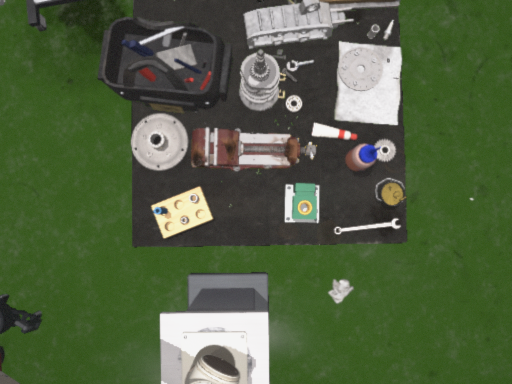

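View pics/wrist0.png

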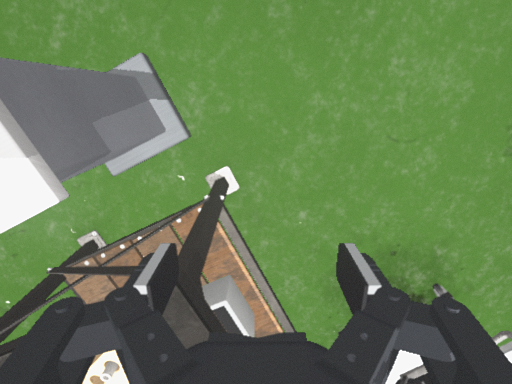

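The scene and top views show the parts block at top (182,212) with the blue rod in its left end pocket (~(160,211)). The green stand is at top (303,203) and the bottle at about (360,157). I'll zoom in next.

```bash
python3 - <<'E'
from h import *
a=load('top0')['image'][180:245,130:340]; b=load('scene0')['image'][150:290,155:315]
cv2.imwrite('pics/z1.png',cv2.resize(a,None,fx=3.8,fy=3.8,interpolation=cv2.INTER_CUBIC))
cv2.imwrite('pics/z2.png',cv2.resize(b,None,fx=4,fy=4,interpolation=cv2.INTER_CUBIC))
t=load('top0');s=load('scene0')
def mid(uv1,uv2):
    o1,d1=ray(s,uv1);o2,d2=ray(t,uv2)
    k=np.linalg.lstsq(np.stack([d1,-d2],1),o2-o1,rcond=None)[0]
    p,q=o1+k[0]*d1,o2+k[1]*d2; return (p+q)/2,np.linalg.norm(p-q)
hs=cv2.cvtColor(t['image'],cv2.COLOR_BGR2HSV)
for nm,im,box in [('top',t,(150,195,180,220)),('scene',s,(170,155,200,200))]:
    h=cv2.cvtColor(im['image'],cv2.COLOR_BGR2HSV)
    m=cv2.inRange(h,(95,100,30),(125,255,255)); x0,y0,x1,y1=box
    ys,xs=np.nonzero(m[y0:y1,x0:x1]); print(nm,xs.min()+x0,xs.max()+x0,ys.min()+y0,ys.max()+y0,xs.mean()+x0,ys.mean()+y0)
E
```

```text
top 154 165 208 213 159.07692307692307 210.48076923076923
scene 181 189 165 192 185.37333333333333 177.6
```

View pics/z1.png

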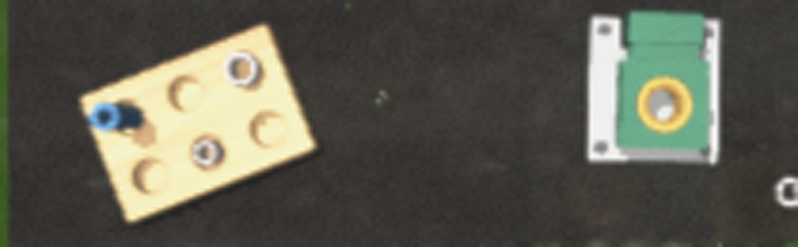

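View pics/z2.png

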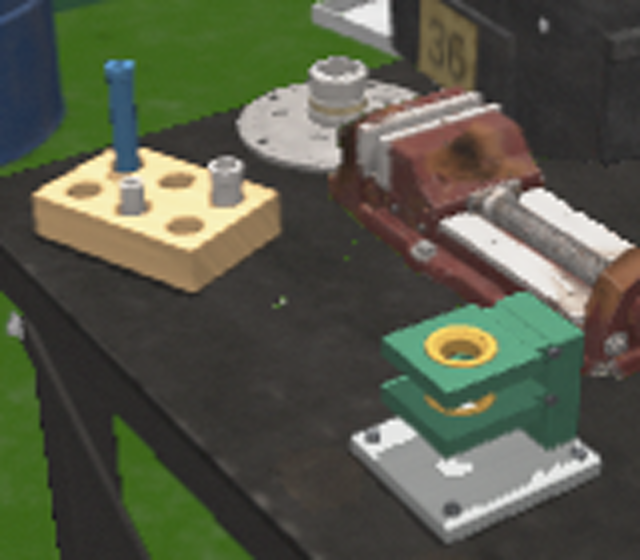

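```bash
python3 - <<'E'
from h import *
t=load('top0');s=load('scene0')
Z=lambda u,v:(130+(u+.5)/3.8-.5,180+(v+.5)/3.8-.5)
S=lambda u,v:(155+(u+.5)/4-.5,150+(v+.5)/4-.5)
print('rod top',onz(t,Z(105,117),.116),onz(s,S(121,68),.116))
h=cv2.cvtColor(t['image'],cv2.COLOR_BGR2HSV); m=cv2.inRange(h[190:225,285:325],(15,130,100),(32,255,255))
c=max(cv2.findContours(m,0,2)[0],key=cv2.contourArea); (u,v),r=cv2.minEnclosingCircle(c); print('ring',u+285,v+190,r)
print('mouth',onz(t,(u+285,v+190),.088),onz(s,S(461,346),.088))
for n,p,z in [('cA',(80,98),.034),('cB',(268,25),.034),('cC',(316,147),.034),('cD',(128,222),.034),('pin',(206,151),.054),('sleeve',(243,70),.06),('p1',(187,94),.034),('p2',(150,177),.034),('p3',(268,131),.034)]: print(n,onz(t,Z(*p),z).round(4))
print('bottle',onz(t,(360,157),.15), 'vise R end',onz(t,(312,150),.06),'vise L',onz(t,(195,165),.06))
E
```

```text
rod top [0.45012992 0.1368402  0.116     ] [0.44909119 0.13177021 0.116     ]
ring 304.3867931365967 207.08490562438965 5.717189788818359
mouth [ 0.4534894  -0.26226627  0.088     ] [ 0.45384477 -0.26332206  0.088     ]
cA [0.4651 0.173  0.034 ]
cB [0.5182 0.0298 0.034 ]
cC [ 0.4257 -0.0054  0.034 ]
cD [0.3712 0.1373 0.034 ]
pin [0.4242 0.0746 0.054 ]
sleeve [0.4837 0.0457 0.06  ]
p1 [0.467  0.0917 0.034 ]
p2 [0.4048 0.1203 0.034 ]
p3 [0.4383 0.0307 0.034 ]
bottle [ 0.58277599 -0.405501    0.15      ] vise R end [ 0.61464672 -0.29014482  0.06      ] vise L [0.57689327 0.04084353 0.06      ]
```

{"method": "jog_arm", "body": {"motion": [{"x": -4, "y": -2.1, "rz": 0.12, "grip": 1}, {"x": -9, "y": -4.7, "rz": 0.27, "grip": 1}, {"x": -14, "y": -7.3, "rz": 0.42, "grip": 1}, {"x": -19, "y": -9.9, "rz": 0.55, "grip": 1}, {"x": -23, "y": -12, "rz": 0.593, "grip": 1}]}}

```text
$.motion[0]: bad value
```

{"method": "jog_arm", "body": {"motion": [{"x": -4.0, "y": -2.1, "z": 0.0, "rx": 0.0, "ry": 0.0, "rz": 0.12, "grip": 1.0}, {"x": -9.0, "y": -4.7, "z": 0.0, "rx": 0.0, "ry": 0.0, "rz": 0.27, "grip": 1.0}, {"x": -14.0, "y": -7.3, "z": 0.0, "rx": 0.0, "ry": 0.0, "rz": 0.42, "grip": 1.0}, {"x": -19.0, "y": -9.9, "z": 0.0, "rx": 0.0, "ry": 0.0, "rz": 0.55, "grip": 1.0}, {"x": -23.0, "y": -12.0, "z": 0.0, "rx": 0.0, "ry": 0.0, "rz": 0.593, "grip": 1.0}]}}

```text
clock: 0.78
tool_pos: [0.3741, 0.2389, 0.2452]
tcp_rot: [-180.0, 0.0, 119.9]
contact_force: [-0.2, 1.0, 0.8]
finger_gap: 0.0855
```

{"method": "jog_arm", "body": {"motion": [{"x": -4.0, "y": 0.4, "z": 0.0, "rx": 0.0, "ry": 0.0, "rz": 0.0, "grip": 1.0}, {"x": -8.0, "y": 0.8, "z": 0.0, "rx": 0.0, "ry": 0.0, "rz": 0.0, "grip": 1.0}, {"x": -11.5, "y": 1.2, "z": 0.0, "rx": 0.0, "ry": 0.0, "rz": 0.0, "grip": 1.0}, {"x": -12.7, "y": 1.4, "z": 0.0, "rx": 0.0, "ry": 0.0, "rz": 0.0, "grip": 1.0}, {"x": -12.7, "y": 1.4, "z": 0.0, "rx": 0.0, "ry": 0.0, "rz": 0.0, "grip": 1.0}]}}

```text
clock: 1.4
tool_pos: [0.4489, 0.1376, 0.245]
tcp_rot: [-180.0, -0.0, 119.9]
contact_force: [-0.3, 1.2, 0.7]
finger_gap: 0.0854
```

```bash
python3 - <<'E'
from h import *
s=snap('wrist','w1'); st=env.state(); print(st['tool_pos'],st['tcp_rot'],s['pose'].round(4).tolist())
print(proj(s,(.45,.137,.116)),proj(s,(.45,.137,.034)))
print('tcp',proj(s,st['tool_pos']))
E
```

```text
[0.44854944 0.13808106 0.24506428] [-1.79960534e+02 -4.43869473e-02  1.20016162e+02] [[0.866, -0.4745, -0.1579, 0.407], [0.5001, 0.8203, 0.2775, 0.2086], [-0.0022, -0.3192, 0.9477, 0.3734], [0.0, 0.0, 0.0, 1.0]]
[259.00780099 185.61466709] [258.69386307 165.33959443]
tcp [258.82365403 257.74676124]
```

View pics/w1.png

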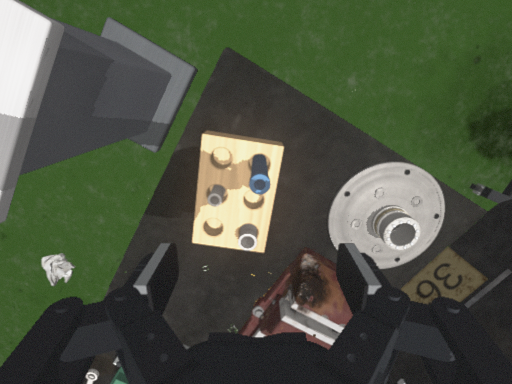

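The wrist view shows the rod's head at about (260,184), within 2 px of where I predicted it. The fingers straddle that column. Now the precise measurement.

```bash
python3 - <<'E'
from h import *
s=load('w1'); c=s['image'][140:210,225:295]
cv2.imwrite('pics/z3.png',cv2.resize(c,None,fx=8,fy=8,interpolation=cv2.INTER_CUBIC))
h=cv2.cvtColor(s['image'],cv2.COLOR_BGR2HSV); m=cv2.inRange(h[140:210,235:285],(95,110,20),(128,255,255))
ys,xs=np.nonzero(m); print(xs.min()+235,xs.max()+235,ys.min()+140,ys.max()+140)
for u,v in [(260.3,184)]: print(onz(s,(u,v),.116))
E
```

```text
Traceback (most recent call last):
ValueError: zero-size array to reduction operation minimum which has no identity
```

View pics/z3.png

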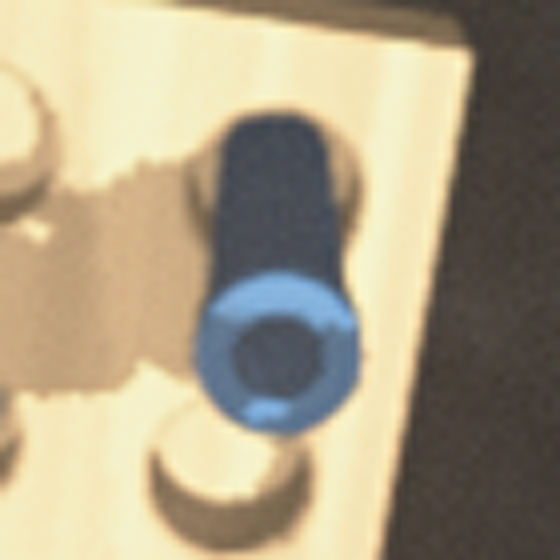

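```bash
python3 - <<'E'
from h import *
s=load('w1'); p=onz(s,(225+278.5/8-.5,140+352.5/8-.5),.116); print(p)
t=env.state()['tool_pos']; d=p-t; y=np.radians(120); print(d, d[0]*np.cos(y)+d[1]*np.sin(y), d[0]*np.sin(y)-d[1]*np.cos(y))
E
```

```text
[0.44920772 0.13895113 0.116     ]
[ 0.00065829  0.00087007 -0.12906428] 0.0004243548274516352 0.0010051263352154711
```

{"method": "jog_arm", "body": {"motion": [{"x": 0.0, "y": 0.1, "z": 3.5, "rx": 0.0, "ry": 0.0, "rz": 0.0, "grip": 1.0}, {"x": 0.0, "y": 0.1, "z": 7.5, "rx": 0.0, "ry": 0.0, "rz": 0.0, "grip": 1.0}, {"x": 0.0, "y": 0.1, "z": 11.0, "rx": 0.0, "ry": 0.0, "rz": 0.0, "grip": 1.0}, {"x": 0.0, "y": 0.1, "z": 13.5, "rx": 0.0, "ry": 0.0, "rz": 0.0, "grip": 1.0}, {"x": 0.0, "y": 0.1, "z": 14.5, "rx": 0.0, "ry": 0.0, "rz": 0.0, "grip": 1.0}]}}

```text
clock: 2.08
tool_pos: [0.448, 0.1391, 0.0989]
tcp_rot: [-179.8, -0.1, 120.1]
contact_force: [0.0, -0.8, 1.0]
finger_gap: 0.0853
```

```bash
python3 - <<'E'
from h import *
s=snap('wrist','w2'); print(env.state()['tool_pos'],proj(s,(.449,.139,.116)),proj(s,env.state()['tool_pos']))
E
```

```text
[0.4481038  0.1388866  0.09855031] [260.66305715 279.69142017] [258.84028837 258.6524263 ]
```

View pics/w2.png

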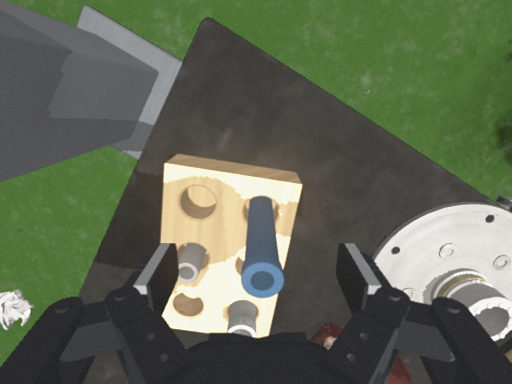

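The rod's top is centred at (263,279) between the fingers at (160) and (360), so I'm closing the gripper.

{"method": "jog_arm", "body": {"motion": [{"x": 0.0, "y": 0.1, "z": 0.0, "rx": 0.0, "ry": 0.0, "rz": 0.0, "grip": 0.6}, {"x": 0.0, "y": 0.1, "z": 0.0, "rx": 0.0, "ry": 0.0, "rz": 0.0, "grip": 0.4}, {"x": 0.0, "y": 0.1, "z": 0.0, "rx": 0.0, "ry": 0.0, "rz": 0.0, "grip": 0.1}, {"x": 0.0, "y": 0.1, "z": 0.0, "rx": 0.0, "ry": 0.0, "rz": 0.0, "grip": 0.0}, {"x": 0.0, "y": 0.1, "z": 0.0, "rx": 0.0, "ry": 0.0, "rz": 0.0, "grip": 0.0}], "grip_force": 50}}

```text
clock: 2.75
tool_pos: [0.4513, 0.1388, 0.1011]
tcp_rot: [179.9, 0.0, 120.0]
contact_force: [-0.6, -0.4, 5.5]
finger_gap: 0.0199
```

```bash
python3 - <<'E'
from h import *
s=snap('wrist','w3'); st=env.state(); print(st['tool_pos'],st['finger_gap'],st['contact_force'])
E
```

```text
[0.45125505 0.13883024 0.10111681] 0.019534476288329723 [-1.22424846 -0.06239899  5.55049175]
```

View pics/w3.png

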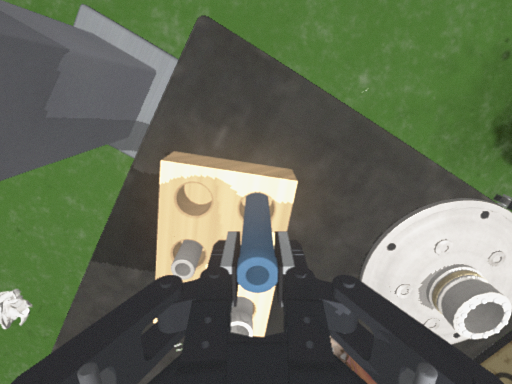

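{"method": "jog_arm", "body": {"motion": [{"x": 0.0, "y": 0.0, "z": -1.0, "rx": 0.0, "ry": 0.0, "rz": 0.0, "grip": 0.0}, {"x": 0.0, "y": 0.0, "z": -3.5, "rx": 0.0, "ry": 0.0, "rz": 0.0, "grip": 0.0}, {"x": 0.0, "y": 0.0, "z": -7.0, "rx": 0.0, "ry": 0.0, "rz": 0.0, "grip": 0.0}, {"x": 0.0, "y": 0.0, "z": -10.0, "rx": 0.0, "ry": 0.0, "rz": 0.0, "grip": 0.0}, {"x": 0.0, "y": 0.0, "z": -11.0, "rx": 0.0, "ry": 0.0, "rz": 0.0, "grip": 0.0}]}}

```text
clock: 3.42
tool_pos: [0.4517, 0.139, 0.2123]
tcp_rot: [179.8, 0.0, 120.0]
contact_force: [-0.0, 0.3, -0.4]
finger_gap: 0.0196
```

```bash
python3 - <<'E'
from h import *
s=snap('wrist','w4'); s2=snap('scene','s4'); st=env.state(); print(st['tool_pos'],st['finger_gap'],st['contact_force'])
cv2.imwrite('pics/z4.png',cv2.resize(s2['image'][80:240,130:330],None,fx=4,fy=3.75,interpolation=cv2.INTER_CUBIC))
E
```

```text
[0.4511671  0.13889005 0.21104905] 0.019670140820829907 [ 0.88390529 -0.24965555 -1.43520782]
```

View pics/w4.png

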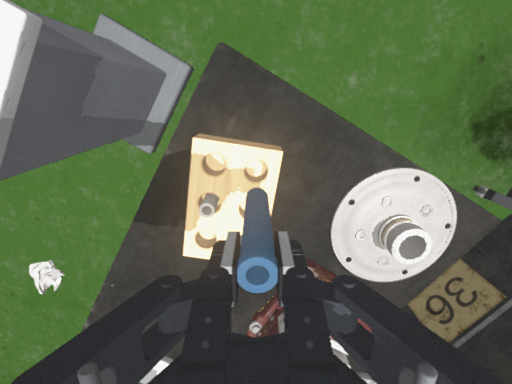

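View pics/z4.png

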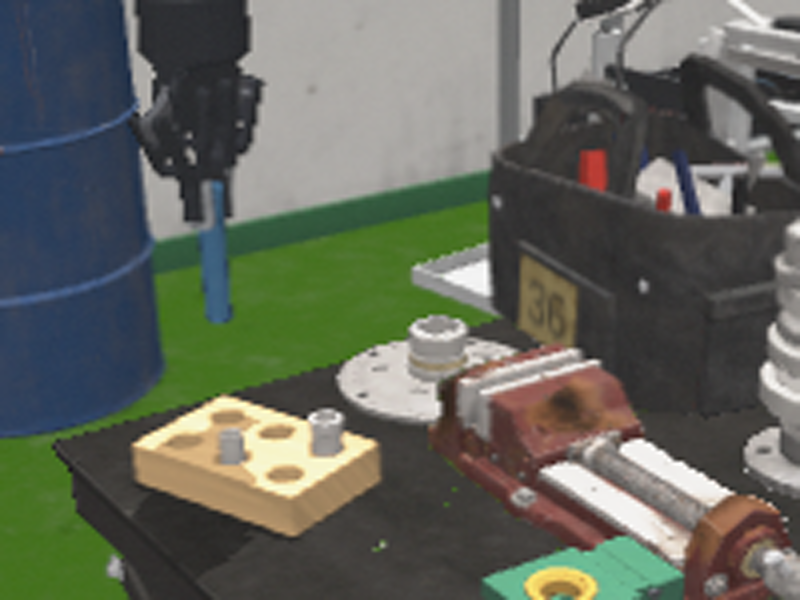

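The rod is lifted clear and the pin and sleeve are still in place. Its top is at (258,275) and its foot edge is near (257,190). Next, the rod axis relative to the TCP.

```bash
python3 - <<'E'
from h import *
s=load('w4'); c=s['image'][175:300,205:310]
cv2.imwrite('pics/z5.png',cv2.resize(c,None,fx=4.8,fy=4.8,interpolation=cv2.INTER_CUBIC))
t=np.array([.4514,.139,.2112])
for dz in (.015,0,-.04,-.093): print(dz,proj(s,t+[0,0,dz]))
# predicted foot circle far edge
from math import *
P=np.array([proj(s,t+[.0105*cos(a),.0105*sin(a),-.093]) for a in np.linspace(0,6.283,40)]); print(P.min(0),P.max(0))
P=np.array([proj(s,t+[.0105*cos(a),.0105*sin(a),.015]) for a in np.linspace(0,6.283,40)]); print(P.min(0),P.max(0))
E
```

```text
0.015 [258.68413767 274.51611523]
0 [258.46737168 257.42284647]
-0.04 [258.04864095 224.43268212]
-0.093 [257.69870724 196.89189667]
[245.35159006 185.13008413] [270.04086966 208.28636886]
[237.03577478 255.712015  ] [280.31712368 292.2891364 ]
```

View pics/z5.png

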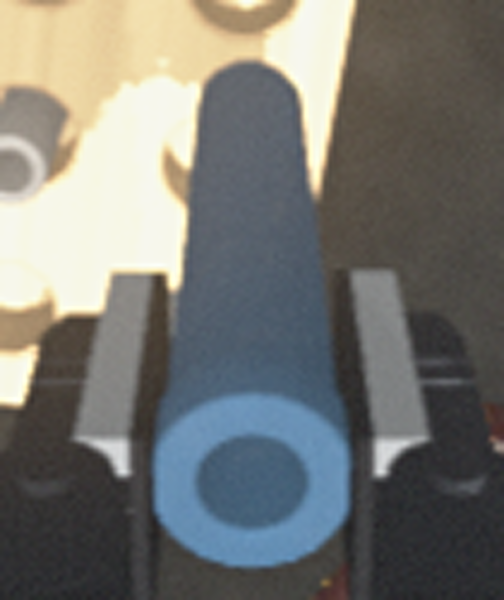

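{"method": "jog_arm", "body": {"motion": [{"x": -2.4, "y": -1.8, "z": 0.0, "rx": 0.0, "ry": 0.0, "rz": 0.0, "grip": 0.0}, {"x": -6.0, "y": -4.5, "z": 0.0, "rx": 0.0, "ry": 0.0, "rz": 0.0, "grip": 0.0}, {"x": -10.0, "y": -7.5, "z": 0.0, "rx": 0.0, "ry": 0.0, "rz": 0.0, "grip": 0.0}, {"x": -14.0, "y": -10.5, "z": 0.0, "rx": 0.0, "ry": 0.0, "rz": 0.0, "grip": 0.0}, {"x": -17.0, "y": -12.8, "z": 0.0, "rx": 0.0, "ry": 0.0, "rz": 0.0, "grip": 0.0}]}}

```text
clock: 4.15
tool_pos: [0.4234, -0.074, 0.2086]
tcp_rot: [-179.9, -0.1, 120.0]
contact_force: [0.7, 0.2, -0.2]
finger_gap: 0.0196
```

{"method": "jog_arm", "body": {"motion": [{"x": -4.0, "y": -3.0, "z": 0.0, "rx": 0.0, "ry": 0.0, "rz": 0.0, "grip": 0.0}, {"x": -8.0, "y": -6.0, "z": 0.0, "rx": 0.0, "ry": 0.0, "rz": 0.0, "grip": 0.0}, {"x": -12.0, "y": -9.0, "z": 0.0, "rx": 0.0, "ry": 0.0, "rz": 0.0, "grip": 0.0}, {"x": -15.5, "y": -11.6, "z": 0.0, "rx": 0.0, "ry": 0.0, "rz": 0.0, "grip": 0.0}, {"x": -16.7, "y": -12.6, "z": 0.0, "rx": 0.0, "ry": 0.0, "rz": 0.0, "grip": 0.0}]}}

```text
clock: 4.78
tool_pos: [0.3981, -0.2817, 0.2084]
tcp_rot: [-179.9, -0.2, 119.8]
contact_force: [-0.5, -0.5, -0.1]
finger_gap: 0.0191
```

{"method": "jog_arm", "body": {"motion": [{"x": 0.0, "y": 0.0, "z": 0.0, "rx": 0.0, "ry": 0.0, "rz": 0.0, "grip": 0.0}, {"x": 0.0, "y": 0.0, "z": 0.0, "rx": 0.0, "ry": 0.0, "rz": 0.0, "grip": 0.0}, {"x": 0.0, "y": 0.0, "z": 0.0, "rx": 0.0, "ry": 0.0, "rz": 0.0, "grip": 0.0}, {"x": 0.0, "y": 0.0, "z": 0.0, "rx": 0.0, "ry": 0.0, "rz": 0.0, "grip": 0.0}, {"x": 0.0, "y": 0.0, "z": 0.0, "rx": 0.0, "ry": 0.0, "rz": 0.0, "grip": 0.0}]}}

```text
clock: 5.4
tool_pos: [0.3996, -0.2796, 0.2105]
tcp_rot: [180.0, 0.0, 120.1]
contact_force: [-0.4, -0.8, -0.7]
finger_gap: 0.0194
```

```bash
python3 - <<'E'
from h import *
s=snap('wrist','w5'); st=env.state(); print(st['tool_pos'],st['tcp_rot'],st['q'],st['finger_gap'],st['contact_force'])
print(proj(s,(.4535,-.2625,.088)))
E
```

```text
[ 0.39958884 -0.27978578  0.21046584] [1.79989613e+02 1.64535968e-02 1.20061807e+02] [-3.50005746e+01  1.34508004e+01 -5.43235736e+00  7.10975431e+01
  2.48136175e-03  2.49376173e+01] 0.01927839240495148 [-0.01124538  0.92975701 -0.07409326]
[315.67175372 198.72421691]
```

View pics/w5.png

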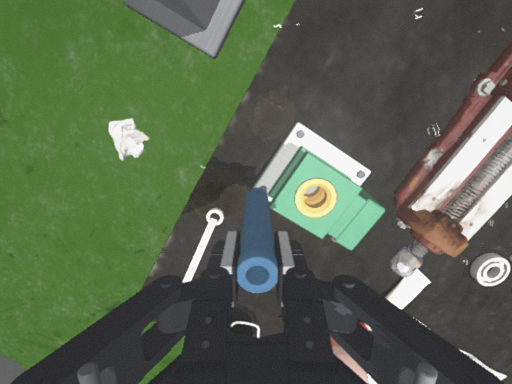

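The wrist view shows the brass ring at about (316,198), close to the predicted (315.7,198.7). I'll fit an ellipse to it.

```bash
cat >> h.py <<'E'
def ring(s,box):
    x0,y0,x1,y1=box
    h=cv2.cvtColor(s['image'],cv2.COLOR_BGR2HSV)[y0:y1,x0:x1]
    m=cv2.inRange(h,(14,90,120),(34,255,255))
    c=max(cv2.findContours(m,0,1)[0],key=cv2.contourArea); e=cv2.fitEllipse(cv2.convexHull(c))
    return (e[0][0]+x0,e[0][1]+y0),e[1]
E
python3 - <<'E'
from h import *
from math import *
s=load('w5'); c,ax=ring(s,(285,170,345,225)); print(c,ax)
p=onz(s,c,.088); print(p)
P=np.array([proj(s,p+[.02*cos(a),.02*sin(a),0]) for a in np.linspace(0,6.283,41)],np.float32); e=cv2.fitEllipse(P); print(e)
p=onz(s,2*np.array(c)-e[0],.088)if 0 else p+ (onz(s,c,.088)-onz(s,e[0],.088)); print(p)
# rod top & foot as seen
for u,v,z in [(257.1,274.6,.226)]: print(onz(s,(u,v),.2105+.015)-[.3996,-.2797,0])
cr=s['image'][160:300,200:350]; cv2.imwrite('pics/z6.png',cv2.resize(cr,None,fx=4,fy=4,interpolation=cv2.INTER_CUBIC))
E
```

```text
(315.68069648742676, 197.93802452087402) (29.15850257873535, 32.00171661376953)
[ 0.4530554 -0.2618258  0.088    ]
((315.6900939941406, 197.4687957763672), (38.4566764831543, 42.240379333496094), 66.99937438964844)
[ 0.45331696 -0.26222953  0.088     ]
[-0.00123739  0.00031516  0.2255    ]
```

View pics/z6.png

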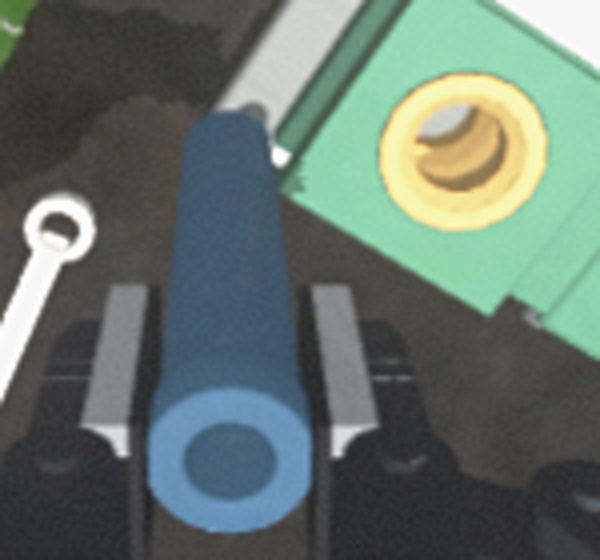

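{"method": "jog_arm", "body": {"motion": [{"x": -0.3, "y": 1.5, "z": 0.0, "rx": 0.0, "ry": 0.0, "rz": 0.0, "grip": 0.0}, {"x": -0.7, "y": 3.5, "z": 0.0, "rx": 0.0, "ry": 0.0, "rz": 0.0, "grip": 0.0}, {"x": -1.1, "y": 5.2, "z": 0.0, "rx": 0.0, "ry": 0.0, "rz": 0.0, "grip": 0.0}, {"x": -1.15, "y": 5.6, "z": 0.8, "rx": 0.0, "ry": 0.0, "rz": 0.0, "grip": 0.0}, {"x": -1.15, "y": 5.6, "z": 1.8, "rx": 0.0, "ry": 0.0, "rz": 0.0, "grip": 0.0}]}}

```text
clock: 6.08
tool_pos: [0.4539, -0.2617, 0.1913]
tcp_rot: [-180.0, -0.0, 120.1]
contact_force: [0.6, -1.1, -0.4]
finger_gap: 0.0196
```

{"method": "jog_arm", "body": {"motion": [{"x": 0.0, "y": 0.0, "z": 0.0, "rx": 0.0, "ry": 0.0, "rz": 0.0, "grip": 0.0}, {"x": 0.0, "y": 0.0, "z": 0.0, "rx": 0.0, "ry": 0.0, "rz": 0.0, "grip": 0.0}, {"x": 0.0, "y": 0.0, "z": 0.0, "rx": 0.0, "ry": 0.0, "rz": 0.0, "grip": 0.0}, {"x": 0.0, "y": 0.0, "z": 0.0, "rx": 0.0, "ry": 0.0, "rz": 0.0, "grip": 0.0}, {"x": 0.0, "y": 0.0, "z": 0.0, "rx": 0.0, "ry": 0.0, "rz": 0.0, "grip": 0.0}]}}

```text
clock: 6.7
tool_pos: [0.4537, -0.2622, 0.1926]
tcp_rot: [180.0, 0.0, 120.0]
contact_force: [0.5, -0.9, -1.0]
finger_gap: 0.0201
```

```bash
python3 - <<'E'
from h import *
s=snap('wrist','w6'); s2=snap('scene','s6');P=[]
for i in range(6):
    st=env.state(); P.append(st['tool_pos'])
print(np.mean(P,0),st['tcp_rot'],st['contact_force'])
a=cv2.resize(s['image'][160:300,190:330],(560,560),interpolation=cv2.INTER_CUBIC)
cv2.imwrite('pics/z7.png',a)
cv2.imwrite('pics/z8.png',cv2.resize(s2['image'][160:290,220:320],None,fx=4.5,fy=4.5,interpolation=cv2.INTER_CUBIC))
E
```

```text
[ 0.45365091 -0.26208738  0.19244408] [1.79993882e+02 1.10049937e-02 1.20019525e+02] [ 0.59559033 -0.29557807 -0.5639097 ]
```

View pics/z7.png

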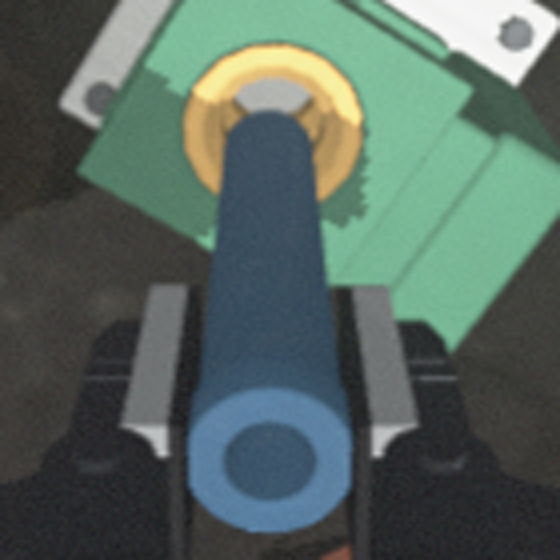

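View pics/z8.png

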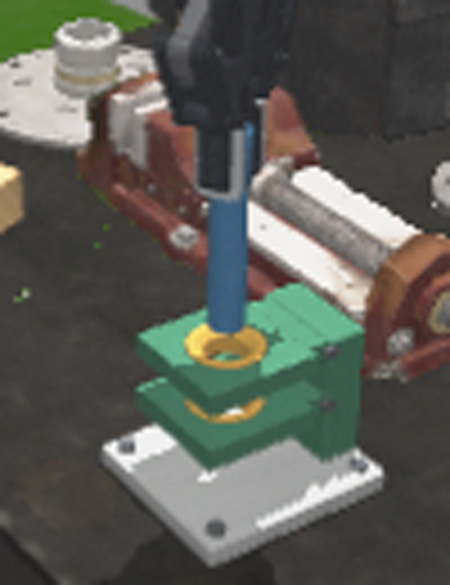

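```bash
python3 - <<'E'
from h import *
s=load('w6'); t=np.array([.45365,-.2621,.1925])
r=onz(s,(190+273.5/4-.5,160+124.5/4-.5),.088)
top=onz(s,(190+269.5/4-.5,160+460.5/4-.5),t[2]+.015)
y=np.radians(120); X=np.array([np.cos(y),np.sin(y)]);Y=np.array([np.sin(y),-np.cos(y)])
for q in (r,top): d=(q-t)[:2]; print(q,'tool x,y',d@X,d@Y)
# foot far edge for radius 8.6mm at tool x=+? 
for R in(.0086,.0105):
  e=t.copy(); e[:2]-=0*X; f=proj(s,np.r_[t[:2]-R*X,t[2]-.093]); g=proj(s,np.r_[t[:2]+R*X,t[2]-.093]); print(R,((f-[190,160]+.5)*4),(g-[190,160]+.5)*4)
E
```

```text
[ 0.45225732 -0.26049527  0.088     ] tool x,y 0.002086077493750853 -0.0004037316714232963
[ 0.45233775 -0.26203133  0.2075    ] tool x,y 0.0007155927213678109 -0.0011021062514782703
0.0086 [275.37280187 189.25934629] [275.60527961 113.01093643]
0.0105 [275.34769732 197.46484274] [275.6315462  104.36599036]
```

{"method": "jog_arm", "body": {"motion": [{"x": 0.03, "y": 0.05, "z": 0.4, "rx": 0.0, "ry": 0.0, "rz": 0.0, "grip": 0.0}, {"x": 0.03, "y": 0.05, "z": 1.1, "rx": 0.0, "ry": 0.0, "rz": 0.0, "grip": 0.0}, {"x": 0.03, "y": 0.05, "z": 1.8, "rx": 0.0, "ry": 0.0, "rz": 0.0, "grip": 0.0}, {"x": 0.03, "y": 0.05, "z": 2.4, "rx": 0.0, "ry": 0.0, "rz": 0.0, "grip": 0.0}, {"x": 0.03, "y": 0.05, "z": 2.4, "rx": 0.0, "ry": 0.0, "rz": 0.0, "grip": 0.0}]}}

```text
clock: 7.42
tool_pos: [0.4536, -0.2613, 0.1675]
tcp_rot: [-180.0, -0.1, 120.0]
contact_force: [0.1, -0.3, -0.7]
finger_gap: 0.0197
```

```bash
python3 - <<'E'
from h import *
s=snap('wrist','w7'); s2=snap('scene','s7');P=[]
for i in range(6):
    st=env.state(); P.append(np.r_[st['tool_pos'],st['contact_force'],st['moment']])
print(np.mean(P,0).round(4),st['tcp_rot'],st['finger_gap'])
a=cv2.resize(s['image'][160:300,190:330],(560,560),interpolation=cv2.INTER_CUBIC)
b=cv2.resize(s2['image'][190:290,230:320],(504,560),interpolation=cv2.INTER_CUBIC)[:, :240]
b=cv2.resize(s2['image'][195:275,240:272],(224,560),interpolation=cv2.INTER_CUBIC)
cv2.imwrite('pics/z9.png',np.hstack([a,b]))
E
```

```text
[ 0.4539 -0.2616  0.1683  1.4333 -0.3503 -1.3444 -0.0189  0.0322 -0.0174] [-1.79993715e+02 -5.79904885e-03  1.20021944e+02] 0.019645808122586844
```

View pics/z9.png

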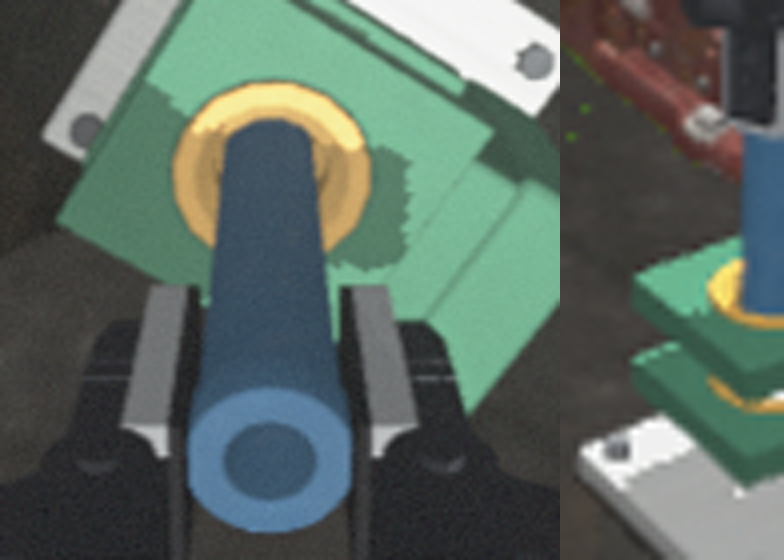

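The foot is inside the upper bore (TCP 0.168, so foot about 75 mm up) with no contact force, so I'll carry on down.

{"method": "jog_arm", "body": {"motion": [{"x": 0.0, "y": 0.0, "z": 0.4, "rx": 0.0, "ry": 0.0, "rz": 0.0, "grip": 0.0}, {"x": 0.0, "y": 0.0, "z": 0.8, "rx": 0.0, "ry": 0.0, "rz": 0.0, "grip": 0.0}, {"x": 0.0, "y": 0.0, "z": 1.2, "rx": 0.0, "ry": 0.0, "rz": 0.0, "grip": 0.0}, {"x": 0.0, "y": 0.0, "z": 1.6, "rx": 0.0, "ry": 0.0, "rz": 0.0, "grip": 0.0}, {"x": 0.0, "y": 0.0, "z": 2.0, "rx": 0.0, "ry": 0.0, "rz": 0.0, "grip": 0.0}]}}

```text
clock: 8.15
tool_pos: [0.4539, -0.2615, 0.148]
tcp_rot: [-180.0, -0.0, 120.0]
contact_force: [-0.1, -0.1, -0.8]
finger_gap: 0.0196
```

{"method": "jog_arm", "body": {"motion": [{"x": 0.0, "y": 0.0, "z": 0.3, "rx": 0.0, "ry": 0.0, "rz": 0.0, "grip": 0.0}, {"x": 0.0, "y": 0.0, "z": 0.6, "rx": 0.0, "ry": 0.0, "rz": 0.0, "grip": 0.0}, {"x": 0.0, "y": 0.0, "z": 0.9, "rx": 0.0, "ry": 0.0, "rz": 0.0, "grip": 0.0}, {"x": 0.0, "y": 0.0, "z": 1.2, "rx": 0.0, "ry": 0.0, "rz": 0.0, "grip": 0.0}, {"x": 0.0, "y": 0.0, "z": 1.2, "rx": 0.0, "ry": 0.0, "rz": 0.0, "grip": 0.0}]}}

```text
clock: 8.78
tool_pos: [0.4538, -0.2614, 0.136]
tcp_rot: [-180.0, -0.0, 120.0]
contact_force: [-1.1, 0.0, -0.7]
finger_gap: 0.0197
```

{"method": "jog_arm", "body": {"motion": [{"x": 0.0, "y": 0.0, "z": 0.4, "rx": 0.0, "ry": 0.0, "rz": 0.0, "grip": 0.0}, {"x": 0.0, "y": 0.0, "z": 0.8, "rx": 0.0, "ry": 0.0, "rz": 0.0, "grip": 0.0}, {"x": 0.0, "y": 0.0, "z": 1.2, "rx": 0.0, "ry": 0.0, "rz": 0.0, "grip": 0.0}, {"x": 0.0, "y": 0.0, "z": 1.6, "rx": 0.0, "ry": 0.0, "rz": 0.0, "grip": 0.0}, {"x": 0.0, "y": 0.0, "z": 1.6, "rx": 0.0, "ry": 0.0, "rz": 0.0, "grip": 0.0}]}}

```text
clock: 9.4
tool_pos: [0.4536, -0.2614, 0.1198]
tcp_rot: [-180.0, -0.0, 120.0]
contact_force: [0.1, 0.5, -0.5]
finger_gap: 0.0193
```

{"method": "jog_arm", "body": {"motion": [{"x": 0.0, "y": 0.0, "z": 0.0, "rx": 0.0, "ry": 0.0, "rz": 0.0, "grip": 0.0}, {"x": 0.0, "y": 0.0, "z": 0.0, "rx": 0.0, "ry": 0.0, "rz": 0.0, "grip": 0.0}, {"x": 0.0, "y": 0.0, "z": 0.0, "rx": 0.0, "ry": 0.0, "rz": 0.0, "grip": 0.0}, {"x": 0.0, "y": 0.0, "z": 0.0, "rx": 0.0, "ry": 0.0, "rz": 0.0, "grip": 0.0}, {"x": 0.0, "y": 0.0, "z": 0.0, "rx": 0.0, "ry": 0.0, "rz": 0.0, "grip": 0.0}]}}

```text
clock: 10.02
tool_pos: [0.4539, -0.2616, 0.1203]
tcp_rot: [180.0, 0.0, 120.0]
contact_force: [-0.6, -0.8, -0.1]
finger_gap: 0.0196
```

```bash
python3 - <<'E'
from h import *
s=snap('wrist','w8'); s2=snap('scene','s8');P=[]
for i in range(6):
    st=env.state(); P.append(np.r_[st['tool_pos'],st['contact_force'],st['moment']])
print(np.mean(P,0).round(4),st['tcp_rot'],st['finger_gap'])
a=cv2.resize(s['image'][160:300,190:330],(420,420),interpolation=cv2.INTER_CUBIC)
b=cv2.resize(s2['image'][200:300,230:320],(378,420),interpolation=cv2.INTER_CUBIC)
cv2.imwrite('pics/z10.png',np.hstack([a,b]))
print((proj(s2,(.4538,-.2616,.027))-[230,200])*4.2+[420,0],(proj(s2,(.4538,-.2616,.012))-[230,200])*4.2+[420,0])
E
```

```text
[ 0.4539 -0.2616  0.1203 -0.3645 -0.325   0.0737  0.0557  0.0132  0.0126] [1.79999958e+02 1.98105924e-03 1.20022583e+02] 0.019523725317723138
[582.79336308 242.8655333 ] [582.17281614 264.66663696]
```

View pics/z10.png

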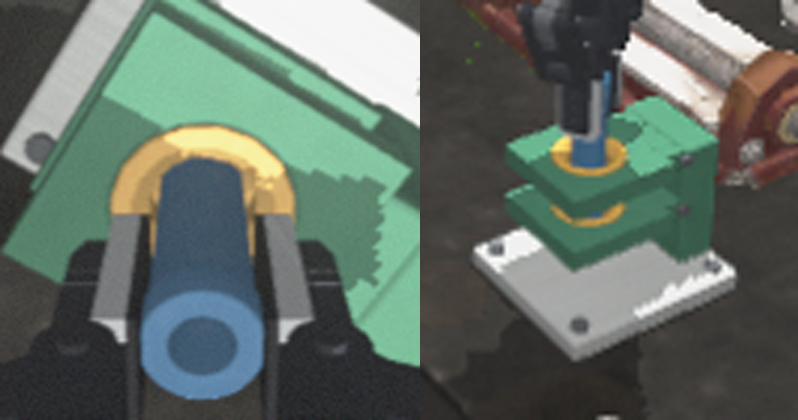

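View pics/s8.png

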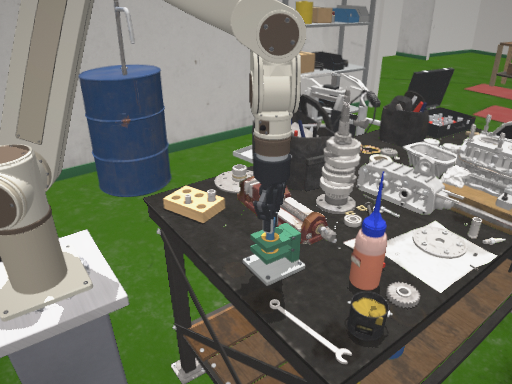

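Both bushings are threaded: blue shows in the lower mouth at zoom (590,215). The rod's top is unchanged in the fingers at wrist (257,275), so it hasn't slipped. There's no side force, and the pin, sleeve and bottle haven't moved. Handing in now.

```bash
python3 - <<'E'
from h import *
print(workorder.close_job()); st=env.state(); print(st['clock'],st['tool_pos'],st['finger_gap'],st['contact_force'])
E
```

```text
the job is handed in; nothing more can be done
None
the job is handed in; nothing more can be done
```

I plucked the rod straight out of its pocket, threaded it from above through the upper and then the lower bushing, and handed the job in at about 10 s with the gripper still holding it. No verdict was reported.

**Last checks before hand-in:**
- **Position:** the TCP was at (0.4539, -0.2616, 0.1203) with the tool vertical. That is within about 1 mm of the mouth position I measured from the three cameras.
- **Foot height:** this works out at about 27 mm above the bench, from the TCP height and where the rod sat in the grip. I could not see it directly, because the lower arm hides the foot in the last scene and wrist pictures. The rod's top had not shifted in the fingers, which agrees with that figure.
- **Contact:** the force on the tool was under 1 N, so the rod was not resting on the plate or jammed.
- **Grip:** 50 N was commanded, and the fingers stood at a 19.5 mm gap on the rod.
- **Other parts:** in the last scene picture the pin and sleeve were still in their pockets and the bottle was standing.

**Disagreements:** the wrist camera showed the held rod about 1 mm to one side of the TCP, within its stated 2 mm calibration. I allowed for this before the descent. The first `jog_arm` call was refused and moved nothing, because its rows left out some fields.

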